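Put the dried mushroom caps and the full tin away in the storage pot

ROBOT

A 6-joint arm with a two-finger parallel gripper is mounted at the origin on the work surface. World frame = base frame: x ahead of the robot, y to its left, z up, the work surface at z = 0. Lengths are in mm, angles in rad, forces in N, time in s.
With the tool pointing down it reaches from about 350 to 800 mm from the base axis. Payload 7.3 kg.
Tool frame: the origin (TCP) lies on the centre line of the jaws, within the pads' length; the fingertips stand 11 mm ahead of it and the grasp point (between the pads) lies 8 mm behind it (ctrl.tip_extent is the distance from the TCP to the fingertips, in mm); z points along the fingers, y is the line along which they close (so a half turn about z gives the same grasp; the last joint's range is limited). The gripper opens to 85 mm and grips with 20 to 120 N. Pads are 22 mm wide; open, the fingers measure 114 mm over their backs; the gripper's body (76 mm by 85 mm) begins 54 mm behind the grasp point. The pads swing forward as they close: fully open they stand 13 mm farther back than shut.
Start: joints at [-1.278, 0.342, 1.524, -0, 1.275, -0.146], TCP at [223.072, -475.271, 242.322] pointing down, gripper open.
Joint ranges: [-2.53, 2.53], [-0.77, 2.02], [0.04, 2.7], [-1, 4.14], [0.28, 2.66], [-3.11, 3.11]. Speed limits (rad/s): [2.57, 2.57, 3.14, 3.14, 3.14, 3.14].

INTERFACE

Orientations are given as a unit quaternion [w, x, y, z].
In Python, from workcell import ctrl gives the robot as it stands.
- The arm moves only by the tool jog_arm, never from a script. Its argument "targets" is a list of rows, each a list of 6 numbers: the shift along the tool's x, y, z in m, then the turn, a rotation vector about the tool's x, y, z in rad. A call has 1 to 20 rows; each row is the pose to reach, as a shift and turn from the pose commanded when the call began, along the tool's axes at that moment; what a row does not reach only later rows make up. A row lasts 1/8 s, in which the tool goes at most 62.5 mm and 10.7 degrees, less where a joint would pass 70% of its speed; a pose out of reach is approached as far as the arm can. A call with a gripper value outside its range is refused whole. "hand" is the closure, from -1 (fully open) to 1 (shut), so that 0 is half open, set as the call begins (left out, the last holds). The fingers move at their own pace and stop on an object; "grip_force" is the grip in N (left out, the last holds). Time passes only in rows, so rows that repeat a pose let the fingers close. It gives the time, the measured TCP pose, the force, the opening and the grip force at its end, in the units of the state.
- ctrl.read_state(): the state, without advancing time (a new reading comes with each control period).
- ctrl.read_camera(name): name is "scene" or "side" or "wrist"; returns (picture, depth): 420x560x3 uint8, red, green, blue; 420x560 float32, mm along the optical axis (not along the pixel's ray), 0 where there is no reading.
- ctrl.get_calibration(name): a dict with "fovy" (degrees; the focal length in pixels is half the picture's height over the tangent of half this angle, whatever the lens; pixels are square), "cx", "cy" (the principal point, pixels), "rvec" (rotation vector, rad) and "tvec" (3), from world to camera coordinates, as OpenCV has them; the wrist camera has in their place "mount" (4x4, takes a point from camera to tool coordinates, whose origin is the TCP and whose axes are the flange's). Camera axes: x right, y down, z forward; pixel columns grow to the right and rows downward; lengths in mm; the calibration is good to about 2 mm. A picture is of the moment at which its call begins: read the wrist's pose just before it. get_calibration takes no time and is no camera call.
- ctrl.close_job(): hands the job in; it is judged then, once.
The state is a dict: "time_s": time; "joint_pos": joint angles; "qvel": joint speeds; "joint_torque": joint torques, N m; "position": TCP position; "orientation": TCP orientation; "ft_force": force on the tool from outside, world axes, zero at the start; "torque": the same for the moment, N m; "gripper_width": finger opening in mm; "gripper_force": force on a finger pad.
Only numpy, scipy, OpenCV 4.12 (cv2) and the standard library are available. Lean on these libraries where they do the work, as an engineer would, in place of code of your own. Each camera call takes 0.05 s, during which the arm holds its last target. There are 200 camera calls.

TASK

Put the dry goods away for the night: lift the lid off the red pot by its knob and lay it flat, knob up, on the table beside the pot, put every dark dried mushroom cap from the tray into the pot, together with the one tin that is full, and when all is in set the lid back on so that it sits level and fully home. The three tins look alike, so lift them to feel which is the heavy one; the empty tins stay out on the table. The pale caps are still damp and stay on the tray; leave the brush and the cup alone.

Things in the scene. Friction and masses are not known exactly. Their poses are not given: they have to be found in the camera images.
- pot: red enamelled steel pot standing on the table, heavy, does not move: a round open vessel, outer diameter 222, outer height 105, inner diameter 214, wall 4, floor 5 thick. Two black loop handles near its rim (75 to 85 high, reaching 134 from its axis) lie along its +y and -y axes. Origin at the centre of its underside, z up.
- lid: loose red lid, mass 0.28 to 0.42 kg, diameter 231, slightly domed (its top 26 above the origin at the middle), with a round black knob on top. Under it is a round plug of diameter 204 and height 8 that drops into the pot's mouth (5 of play all round). Origin at the centre of the plug's underside, z up through the knob. Flat on the table the origin is at height 0; seated on the pot, at the start and at the end, it is 97 above the pot's origin.
- lid_knob (a point): centre of the lid's knob, 51 above the lid's origin on its axis; the knob is a cylinder of diameter 36 and height 26 on a thin stem, to be gripped from above in any direction across it.
- tray: flat blue enamelled drying tray with a thin white border, fixed, 206 (its x) by 276 (its y) and 4 thick, no raised edge. Origin at the centre of its underside.
- brush_c (a point): hand brush lying on the table, wooden back 150 long, 34 wide, 38 high with its bristles, a bystander; the point is half-way up.
- cup: white china cup, 72 across the rim, 75 high, a bystander; origin at the centre of its underside.
- tin_1_c (a point): centre of one of three identical closed square tins (green with a brass top and a pale band), 56 by 56 and 64 high, standing on the table; x and y axes across its faces, z up. Two are empty and weigh 75 to 105 g, one is full and weighs 290 to 390 g; which one cannot be seen, only felt by lifting.
- tin_2_c (a point): centre of one of three identical closed square tins (green with a brass top and a pale band), 56 by 56 and 64 high, standing on the table; x and y axes across its faces, z up. Two are empty and weigh 75 to 105 g, one is full and weighs 290 to 390 g; which one cannot be seen, only felt by lifting.
- tin_3_c (a point): centre of one of three identical closed square tins (green with a brass top and a pale band), 56 by 56 and 64 high, standing on the table; x and y axes across its faces, z up. Two are empty and weigh 75 to 105 g, one is full and weighs 290 to 390 g; which one cannot be seen, only felt by lifting.
- dark_1_c (a point): centre of a dark brown dried mushroom cap, a hard flat disc of diameter 60 (scalloped rim) and 24 thick, 45 g, z along its axis; it lies flat on the tray. There may be two to four dark caps: the state gives None for one that is absent.
- dark_2_c (a point): centre of a dark brown dried mushroom cap, a hard flat disc of diameter 60 (scalloped rim) and 24 thick, 45 g, z along its axis; it lies flat on the tray. There may be two to four dark caps: the state gives None for one that is absent.
- dark_3_c (a point): centre of a dark brown dried mushroom cap, a hard flat disc of diameter 60 (scalloped rim) and 24 thick, 45 g, z along its axis; it lies flat on the tray. There may be two to four dark caps: the state gives None for one that is absent.
- dark_4_c (a point): centre of a dark brown dried mushroom cap, a hard flat disc of diameter 60 (scalloped rim) and 24 thick, 45 g, z along its axis; it lies flat on the tray. There may be two to four dark caps: the state gives None for one that is absent.
- pale_1_c (a point): centre of a pale, straw-coloured mushroom cap that is still damp, same shape and size as the dark ones, lying on the tray.
- pale_2_c (a point): centre of a pale, straw-coloured mushroom cap that is still damp, same shape and size as the dark ones, lying on the tray.
There are look-alikes about, which are no part of the job. What is shaped like the part that bears tin_1_c but pink or turquoise is not meant.

How it is judged (in metres and radians):
On the way, in this order (a step that is already met when the one before it is completed fails the run):
1. the lid has been taken off, lies flat on the table clear of the pot and has been let go (height (world z) of lid below 0.02 m and angle between lid's own z axis and vertical below 0.1 rad and horizontal distance between lid and pot above 0.2 m and contact force between the fingers and lid below 0.5 N), for 0.3 s.
2. every dark cap and one tin, the full one, are in the pot, the empty tins (which press on the table with less than 2 N) out on the table, while the lid still lies aside (horizontal distance between each of dark_1_c, dark_2_c, dark_3_c, dark_4_c and pot below 0.1 m and height (world z) of each of dark_1_c, dark_2_c, dark_3_c, dark_4_c below 0.1 m and ((horizontal distance between tin_1_c and pot below 0.1 m and height (world z) of tin_1_c below 0.1 m) or (horizontal distance between tin_1_c and pot above 0.13 m and height (world z) of tin_1_c below 0.06 m and contact force between tin_1 and anything else below 2 N)) and ((horizontal distance between tin_2_c and pot below 0.1 m and height (world z) of tin_2_c below 0.1 m) or (horizontal distance between tin_2_c and pot above 0.13 m and height (world z) of tin_2_c below 0.06 m and contact force between tin_2 and anything else below 2 N)) and ((horizontal distance between tin_3_c and pot below 0.1 m and height (world z) of tin_3_c below 0.1 m) or (horizontal distance between tin_3_c and pot above 0.13 m and height (world z) of tin_3_c below 0.06 m and contact force between tin_3 and anything else below 2 N)) and not ((horizontal distance between tin_1_c and pot below 0.1 m and height (world z) of tin_1_c below 0.1 m) and (horizontal distance between tin_2_c and pot below 0.1 m and height (world z) of tin_2_c below 0.1 m)) and not ((horizontal distance between tin_2_c and pot below 0.1 m and height (world z) of tin_2_c below 0.1 m) and (horizontal distance between tin_3_c and pot below 0.1 m and height (world z) of tin_3_c below 0.1 m)) and not ((horizontal distance between tin_1_c and pot below 0.1 m and height (world z) of tin_1_c below 0.1 m) and (horizontal distance between tin_3_c and pot below 0.1 m and height (world z) of tin_3_c below 0.1 m)) and height (world z) of lid below 0.02 m and angle between lid's own z axis and vertical below 0.1 rad and horizontal distance between lid and pot above 0.2 m), for 0.3 s.
At the end, for the whole second after the job is handed in: Lid seated: within 8 mm of the pot's axis, level within 0.04 rad, plug fully in (4 mm), at rest. All dark caps and the full tin inside the pot; both empty tins on the table, over 130 mm from the pot's axis; both pale caps on the tray (horizontal distance between lid and pot below 0.008 m and z of lid in the frame of pot between 0.093 and 0.101 m and angle between lid's own z axis and vertical below 0.04 rad and linear speed of lid below 0.02 m/s and horizontal distance between each of dark_1_c, dark_2_c, dark_3_c, dark_4_c and pot below 0.1 m and height (world z) of each of dark_1_c, dark_2_c, dark_3_c, dark_4_c below 0.1 m and ((horizontal distance between tin_1_c and pot below 0.1 m and height (world z) of tin_1_c below 0.1 m) or (horizontal distance between tin_1_c and pot above 0.13 m and height (world z) of tin_1_c below 0.06 m and contact force between tin_1 and anything else below 2 N)) and ((horizontal distance between tin_2_c and pot below 0.1 m and height (world z) of tin_2_c below 0.1 m) or (horizontal distance between tin_2_c and pot above 0.13 m and height (world z) of tin_2_c below 0.06 m and contact force between tin_2 and anything else below 2 N)) and ((horizontal distance between tin_3_c and pot below 0.1 m and height (world z) of tin_3_c below 0.1 m) or (horizontal distance between tin_3_c and pot above 0.13 m and height (world z) of tin_3_c below 0.06 m and contact force between tin_3 and anything else below 2 N)) and not ((horizontal distance between tin_1_c and pot below 0.1 m and height (world z) of tin_1_c below 0.1 m) and (horizontal distance between tin_2_c and pot below 0.1 m and height (world z) of tin_2_c below 0.1 m)) and not ((horizontal distance between tin_2_c and pot below 0.1 m and height (world z) of tin_2_c below 0.1 m) and (horizontal distance between tin_3_c and pot below 0.1 m and height (world z) of tin_3_c below 0.1 m)) and not ((horizontal distance between tin_1_c and pot below 0.1 m and height (world z) of tin_1_c below 0.1 m) and (horizontal distance between tin_3_c and pot below 0.1 m and height (world z) of tin_3_c below 0.1 m)) and y of pale_1_c in the frame of tray between -0.138 and 0.138 m and x of pale_1_c in the frame of tray between -0.103 and 0.103 m and height (world z) of each of pale_1_c, pale_2_c below 0.04 m and y of pale_2_c in the frame of tray between -0.138 and 0.138 m and x of pale_2_c in the frame of tray between -0.103 and 0.103 m); the robot touches nothing.
It fails at once if a damp pale cap is put into the pot ((horizontal distance between pale_1_c and pot below 0.1 m and height (world z) of pale_1_c below 0.1 m) or (horizontal distance between pale_2_c and pot below 0.1 m and height (world z) of pale_2_c below 0.1 m)).
It fails at once if the brush or the cup is shifted by more than 40 mm (distance of any of brush_c, cup from where it was at the start of the episode above 0.04 m).
Of dark_1, dark_2, dark_3, dark_4 only 2 to 4 are there at a start; the rules pass over those that are not, and their reading is None.
At some moment in a run one of dark_1, dark_2, dark_3, dark_4, tin_1, tin_2, tin_3 may be knocked a few centimetres aside while the robot is not near it.
Once in a run the grip may slacken for a moment while it holds something.
It also fails if it takes over 210 s, if anything falls off the work surface, if the arm or the gripper's body presses on something with over 40 N, if the wrist force passes 120 N, or if a joint passes its speed limit or range.

## Working session

There is one attempt and no reset: what is moved stays moved. The work goes in short steps, Python scripts to look and compute and a tool call to move; the robot and the scene stay as the last step left them, time stands still between calls to the robot, and variables do not carry over. Pictures are saved under pics/ and viewed, at most 14 in all, crops included, and the job is handed in when it is done.

Besides the shell and the picture viewer there is one more tool, called after "Request:" as name(argument=value, ...) on one line, values as JSON. jog_arm: Moves the arm, as the interface text tells. Its arguments: {"type":"object","properties":{"targets":{"type":"array","items":{"type":"array","items":{"type":"number"}}},"hand":{"type":"number"},"grip_force":{"type":"number"}},"required":["targets"]}

```bash
mkdir -p pics; ls; cat > h.py <<'E'
import numpy as np, cv2
from workcell import ctrl
from scipy.spatial.transform import Rotation as R
def shot(name):
    s=ctrl.read_state(); im,d=ctrl.read_camera(name); c=ctrl.get_calibration(name)
    h,w=d.shape; f=h/2/np.tan(np.radians(c['fovy'])/2)
    u,v=np.meshgrid(np.arange(w),np.arange(h))
    P=np.stack([(u-c['cx'])/f*d,(v-c['cy'])/f*d,d],-1).reshape(-1,3).astype(float)
    if 'mount' in c:
        M=np.array(c['mount']);P=P@M[:3,:3].T+M[:3,3]
        q=s['orientation'];r=R.from_quat([q[1],q[2],q[3],q[0]]);P=r.apply(P)+np.array(s['position'])
    else:
        r=R.from_rotvec(np.ravel(c['rvec']));P=r.inv().apply(P-np.ravel(c['tvec']))
    P=P.reshape(h,w,3);P[d==0]=np.nan
    return im,d,P
def save(n,im): cv2.imwrite('pics/'+n+'.png',im[...,::-1])
E
python3 - <<'E'
from h import *
s=ctrl.read_state();print(s)
for n in('scene','side'):
    im,d,P=shot(n);save(n+'0',im);np.savez('/tmp/'+n,im=im,P=P)
    c=ctrl.get_calibration(n);print(n,c)
print(ctrl.get_calibration('wrist'),ctrl.tip_extent)
E
```

```text
pics
{'time_s': 0.0, 'joint_pos': array([-1.27796217e+00,  3.42733264e-01,  1.52503911e+00,  1.72600221e-06,
        1.27539466e+00, -1.46001284e-01]), 'qvel': array([-0.00081371, -0.00189445, -0.00349849,  0.00076128, -0.00157506,
       -0.00076493]), 'joint_torque': array([ 4.77601934e-04, -4.33669853e+01, -2.46013927e+01, -2.23932393e-04,
        7.81737588e-03, -1.12185734e-05]), 'position': array([ 222.97044711, -474.86570266,  241.61276581]), 'orientation': array([-7.85132055e-04,  9.76024107e-01,  2.17661029e-01, -5.69177326e-05]), 'ft_force': array([-0.19370571,  0.32428063,  0.73787629]), 'torque': array([-0.00847567,  0.02660827, -0.02021749]), 'gripper_force': 0.0, 'gripper_width': 85.0755544501316}
scene {'fovy': 54.71735596787019, 'cx': 283.3807307950364, 'cy': 205.77981118296486, 'rvec': array([ 1.97465487,  1.18161071, -0.57059926]), 'tvec': array([-228.81450231, -216.36376982, 1369.04383677])}
side {'fovy': 47.64700918632657, 'cx': 279.2904948504929, 'cy': 203.71779309211348, 'rvec': array([ 2.39682897, -0.34710666,  0.1309193 ]), 'tvec': array([-531.33608937,  172.07672776,  911.91778776])}
{'fovy': 59.11894859465084, 'cx': 278.9462850191079, 'cy': 204.1977774278656, 'mount': array([[ 1.01786861e-03, -9.62421168e-01, -2.71559310e-01,
         6.93704842e+01],
       [ 9.99998256e-01,  1.40490475e-03, -1.23082962e-03,
         7.72149109e-02],
       [ 1.56609144e-03, -2.71557584e-01,  9.62420919e-01,
        -1.31433202e+02],
       [ 0.00000000e+00,  0.00000000e+00,  0.00000000e+00,
         1.00000000e+00]])} 11.0
```

View pics/scene0.png

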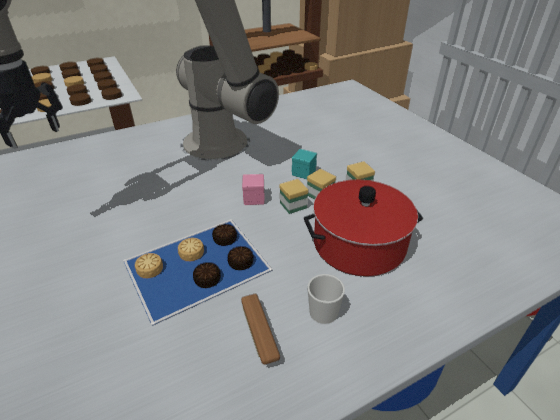

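View pics/side0.png

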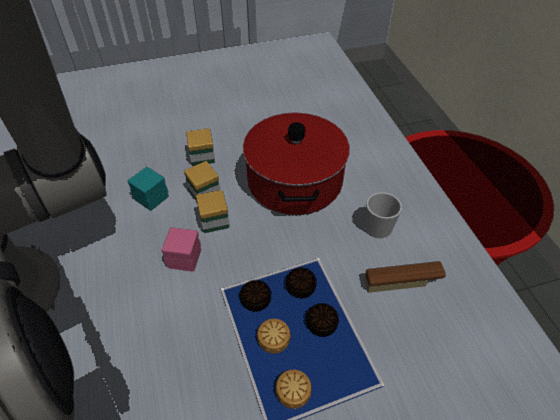

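Candidates, by scene pixel:
- Knob: (367,195).
- Green and brass tins: (293,195), (320,184), (361,174). The pink (254,189) and turquoise (304,164) cubes are decoys.
- Dark caps: (225,234), (241,258), (206,275). The caps on the tray on the far stand are not part of the job.
- Pale caps: (148,265), (191,248).
- Cup: (325,298). Brush: (260,328).

Next I measure these in both cameras.

```bash
cat >> h.py <<'E'
def blobs(im,P,mask,amin=40):
    n,l,st,ce=cv2.connectedComponentsWithStats(mask.astype(np.uint8))
    for i in range(1,n):
        if st[i,4]>=amin:
            p=P[l==i];r=cv2.minAreaRect(p[:,:2].astype(np.float32))
            yield ce[i].round(),st[i,4],r,np.nanmedian(p[:,2])
def zone(P,lo,hi): 
    z=P[...,2]
    return (z>lo)&(z<hi)&(P[...,0]>250)&(P[...,0]<900)&(abs(P[...,1])<600)
def rpt(n,im,P):
    f=lambda r:(np.round(r[0]),np.round(r[1]),round(r[2]))
    print(n); hsv=cv2.cvtColor(im,cv2.COLOR_RGB2HSV)
    H,S,V=[hsv[...,i] for i in range(3)]
    for nm,lo,hi,a in(('cap tops',21,36,60),('tin tops',58,70,60),('cup',71,79,20),('brush',32,45,100)):
        m=cv2.morphologyEx(zone(P,lo,hi).astype(np.uint8),cv2.MORPH_OPEN,np.ones((3,3)))
        for c,k,r,z in blobs(im,P,m,a):
            if max(r[1])<180: print(nm,c,k,f(r),round(z,1),im[int(c[1]),int(c[0])])
    for c,k,r,z in blobs(im,P,zone(P,150-15,190),15): print('knob',c,k,f(r),z)
    red=(S>150)&((H<8)|(H>172))&zone(P,95,140)
    for c,k,r,z in blobs(im,P,red,300): print('lid',c,k,f(r),z,cv2.minEnclosingCircle(P[red][:,:2].astype(np.float32)))
    for c,k,r,z in blobs(im,P,(H>100)&(H<125)&(S>140)&zone(P,-10,15),1000): print('tray',c,k,f(r),z)
E
python3 - <<'E'
from h import *
for n in('scene','side'):
    a=np.load('/tmp/%s.npz'%n);rpt(n,a['im'],a['P'])
E
```

```text
scene
cap tops [301. 170.] 78 (array([320., 144.]), array([56.,  9.]), 40) 28.3 [ 43 111 111]
cap tops [253. 196.] 81 (array([374., -33.]), array([53.,  7.]), 67) 28.9 [143  92 110]
cap tops [295. 202.] 114 (array([435.,  58.]), array([55., 47.]), 89) 28.4 [104 108 104]
cap tops [224. 232.] 336 (array([ 467., -153.]), array([53., 57.]), 68) 28.3 [49 33 26]
cap tops [190. 247.] 374 (array([ 476., -240.]), array([55., 56.]), 72) 28.3 [187 165 116]
cap tops [240. 255.] 399 (array([ 556., -150.]), array([54., 57.]), 66) 28.3 [49 34 25]
cap tops [357. 264.] 355 (array([700.,  68.]), array([172.,  43.]), 49) 28.3 [105  30  28]
cap tops [148. 263.] 417 (array([ 482., -338.]), array([56., 56.]), 73) 28.3 [194 174 126]
cap tops [206. 272.] 460 (array([ 568., -235.]), array([56., 57.]), 8) 28.4 [44 28 20]
cap tops [325. 293.] 121 (array([742., -44.]), array([45., 13.]), 54) 28.9 [146 147 145]
cap tops [322. 314.] 91 (array([780., -75.]), array([45., 12.]), 49) 28.2 [130 130 128]
cap tops [270. 360.] 63 (array([ 822., -208.]), array([31.,  4.]), 78) 31.4 [100  74  52]
tin tops [304. 156.] 241 (
[... 3406 characters left out ...]
, array([12.,  5.]), 1) 73.5 [62 12 14]
brush [296. 201.] 274 (array([602.,  39.]), array([ 36., 159.]), 73) 38.2 [40 14 12]
brush [384. 207.] 103 (array([774., -39.]), array([15., 49.]), 50) 39.3 [87 84 87]
brush [215. 219.] 103 (array([425.,  34.]), array([ 5., 55.]), 89) 37.9 [30 49 38]
brush [405. 272.] 1183 (array([ 747., -193.]), array([ 35., 149.]), 80) 37.1 [79 49 28]
knob [296. 131.] 280 (array([629., 128.]), array([36., 35.]), 86) 158.5097464052232
lid [296. 149.] 5532 (array([628., 127.]), array([224., 226.]), 66) 116.54373522070401 ((628.4689331054688, 127.84278106689453), 115.22307586669922)
tray [301. 347.] 10240 (array([ 515., -239.]), array([195., 264.]), 4) 3.407921527007068
```

The two cameras agree to within about 3 mm. Pot and knob are at (630,127), tins at (427,60), (421,150) and (438,267), and dark caps at (464,-152), (554,-150) and (567,-234). I check the free table for the lid, look at a close crop, and work out the first move.

```bash
cat >> h.py <<'E'
def go(x,y,z,head,pos=None):
    "shift (m) and turn from the present pose to TCP x,y,z, tool down, tool x at head deg"
    s=ctrl.read_state();q=s['orientation'];r=R.from_quat([q[1],q[2],q[3],q[0]])
    p=np.array(s['position'] if pos is None else pos)
    h=np.radians(head);t=R.from_matrix(np.array([[np.cos(h),np.sin(h),0],[np.sin(h),-np.cos(h),0],[0,0,-1]]))
    print('go',(x,y,z,head),'->',(r.inv().apply(np.array([x,y,z])-p)/1e3).round(4),(r.inv()*t).as_rotvec().round(3))
E
python3 - <<'E'
from h import *
a=np.load('/tmp/scene.npz');P=a['P']
m=np.hypot(P[...,0]-600,P[...,1]-390)<135
print('free',m.sum(),np.nanpercentile(P[m][:,2],[0,1,99,100]))
b=np.load('/tmp/side.npz')['im']
c=cv2.resize(a['im'][140:290,200:430],None,fx=2,fy=2);save('crop',c)
go(630,127,230,90)
E
```

```text
free 3707 [-3.71211234 -2.23940359  3.57938409  5.82648695]
go (630, 127, 230, 90) -> [ 0.6242 -0.372   0.0123] [-1.000e-03 -1.000e-03 -1.132e+00]
```

View pics/crop.png

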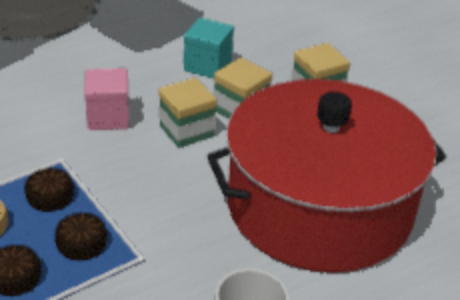

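The crop shows the knob at about (334,110), the three brass-topped tins at (188,110), (243,85) and (320,65), and the pink and turquoise decoys apart from them. The lid's spot is free, so I move above the knob.

Request:
jog_arm(targets=[[0.624,-0.372,0.012,0,0,-1.132],[0.624,-0.372,0.012,0,0,-1.132],[0.624,-0.372,0.012,0,0,-1.132],[0.624,-0.372,0.012,0,0,-1.132],[0.624,-0.372,0.012,0,0,-1.132],[0.624,-0.372,0.012,0,0,-1.132],[0.624,-0.372,0.012,0,0,-1.132],[0.624,-0.372,0.012,0,0,-1.132],[0.624,-0.372,0.012,0,0,-1.132],[0.624,-0.372,0.012,0,0,-1.132],[0.624,-0.372,0.012,0,0,-1.132],[0.624,-0.372,0.012,0,0,-1.132],[0.624,-0.372,0.012,0,0,-1.132],[0.624,-0.372,0.012,0,0,-1.132],[0.624,-0.372,0.012,0,0,-1.132],[0.624,-0.372,0.012,0,0,-1.132]], hand=-1)

```text
time_s: 2.1
position: [629.7, 125.5, 230.7]
orientation: [0.0, 0.708, 0.707, 0.0]
ft_force: [-0.5, -0.3, -0.8]
gripper_width: 85.5
gripper_force: 0.0
```

```bash
cat >> h.py <<'E'
def st(): 
    s=ctrl.read_state();print('t',s['time_s'],'p',s['position'].round(1),'F',s['ft_force'].round(2),'w',round(s['gripper_width'],1),'g',round(s['gripper_force'],1));return s
E
python3 - <<'E'
from h import *
st();im,d,P=shot('wrist');save('w1',im)
for c,k,r,z in blobs(im,P,zone(P,150,190),50): print(c,k,r,z)
go(630,127,142,90)
E
```

```text
t 2.1 p [629.7 125.5 230.7] F [-0.46 -0.33 -0.81] w 85.5 g 0.0
[281. 216.] 2907 ((631.1439819335938, 129.07086181640625), (34.459136962890625, 34.88749313354492), 56.47305679321289) 160.51018862662193
go (630, 127, 142, 90) -> [0.0013 0.0002 0.0887] [ 0.     0.    -0.001]
```

Request:
jog_arm(targets=[[0.001,0,0.03,0,0,0],[0.0025,0.0005,0.06,0,0,0],[0.0025,0.0005,0.088,0,0,0],[0.0025,0.0005,0.088,0,0,0],[0.0025,0.0005,0.088,0,0,0]])

```text
time_s: 2.78
position: [631.1, 128.9, 143.7]
orientation: [0.001, 0.707, 0.707, 0.001]
ft_force: [-0.0, 0.7, 0.8]
gripper_width: 85.2
gripper_force: 0.0
```

Request:
jog_arm(targets=[[0,0,0,0,0,0],[0,0,0,0,0,0],[0,0,0,0,0,0],[0,0,0,0,0,0],[0,0,0,0,0,0],[0,0,0,0,0,0],[0,0,0,0,0,0],[0,0,0,0,0,0]], hand=1, grip_force=70)

```text
time_s: 3.78
position: [630.9, 129.2, 143.3]
orientation: [0.001, 0.707, 0.707, 0.001]
ft_force: [-1.0, 1.1, 5.2]
gripper_width: 34.4
gripper_force: 70.2
```

Request:
jog_arm(targets=[[0,0,-0.01,0,0,0],[0,0,-0.02,0,0,0],[0,0,-0.035,0,0,0],[0,0,-0.05,0,0,0],[0,0,-0.065,0,0,0],[0,0,-0.08,0,0,0],[0,0,-0.08,0,0,0]])

```text
time_s: 4.65
position: [631.1, 129.2, 224.2]
orientation: [0.001, 0.707, 0.707, 0.001]
ft_force: [0.3, -0.4, -5.0]
gripper_width: 34.5
gripper_force: 70.1
```

```bash
python3 - <<'E'
from h import *
st();im,d,P=shot('side');save('s2',im)
go(600,390,220,90)
E
```

```text
t 4.65 p [631.1 129.2 224.2] F [ 0.29 -0.35 -4.96] w 34.5 g 70.1
go (600, 390, 220, 90) -> [ 0.2609 -0.0306  0.0029] [ 0.001 -0.    -0.   ]
```

Request:
jog_arm(targets=[[0.02,-0.002,0.002,0,0,0],[0.05,-0.005,0.003,0,0,0],[0.085,-0.01,0.003,0,0,0],[0.12,-0.014,0.003,0,0,0],[0.155,-0.018,0.003,0,0,0],[0.19,-0.022,0.003,0,0,0],[0.22,-0.026,0.003,0,0,0],[0.245,-0.029,0.003,0,0,0],[0.26,-0.0305,0.003,0,0,0],[0.261,-0.031,0.03,0,0,0],[0.261,-0.031,0.06,0,0,0],[0.261,-0.031,0.09,0,0,0],[0.261,-0.031,0.12,0,0,0],[0.261,-0.031,0.145,0,0,0],[0.261,-0.031,0.16,0,0,0],[0.261,-0.031,0.168,0,0,0],[0.261,-0.031,0.168,0,0,0]])

```text
time_s: 6.82
position: [599.4, 390.1, 54.2]
orientation: [-0.0, 0.707, 0.707, -0.0]
ft_force: [0.2, -0.3, -3.5]
gripper_width: 34.3
gripper_force: 70.9
```

```bash
python3 - <<'E'
from h import *
st();im,d,P=shot('scene');save('s3',im)
E
```

```text
t 6.825 p [599.4 390.1  54.2] F [ 0.2  -0.29 -3.54] w 34.3 g 70.9
```

View pics/s3.png

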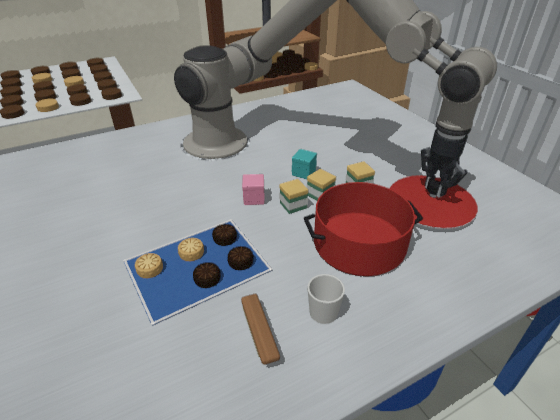

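The lid is held level over the free table at (433,200), the pot is open, and the other things are unmoved. I lower the last few millimetres and release.

Request:
jog_arm(targets=[[0,0,0.003,0,0,0],[0,0,0.005,0,0,0],[0,0,0.0065,0,0,0],[0,0,0.0075,0,0,0],[0,0,0.0075,0,0,0]])

```text
time_s: 7.5
position: [599.4, 390.1, 46.6]
orientation: [0.0, 0.707, 0.707, -0.0]
ft_force: [-0.9, -1.0, -3.6]
gripper_width: 34.2
gripper_force: 70.9
```

Request:
jog_arm(targets=[[0,0,0,0,0,0],[0,0,0,0,0,0],[0,0,0,0,0,0],[0,0,0,0,0,0],[0,0,0,0,0,0],[0,0,0,0,0,0]], hand=-1)

```text
time_s: 8.25
position: [599.4, 390.1, 46.7]
orientation: [0.0, 0.707, 0.707, -0.0]
ft_force: [-0.8, -0.2, 0.4]
gripper_width: 85.5
gripper_force: 0.0
```

Request:
jog_arm(targets=[[0,0,-0.03,0,0,0],[0,0,-0.08,0,0,0],[0,0,-0.13,0,0,0],[0,0,-0.15,0,0,0],[0,0,-0.15,0,0,0]])

```text
time_s: 8.88
position: [600.1, 390.5, 199.0]
orientation: [0.001, 0.707, 0.707, 0.002]
ft_force: [1.4, -0.5, 0.1]
gripper_width: 85.4
gripper_force: 0.0
```

```bash
cat >> h.py <<'E'
def look():
    for n in('side','scene'):
        im,d,P=shot(n);print(n)
        for nm,lo,hi in(('cap',21,36),('tin',58,70)):
            m=cv2.morphologyEx(zone(P,lo,hi).astype(np.uint8),cv2.MORPH_OPEN,np.ones((3,3)))
            for c,k,r,z in blobs(im,P,m,60):
                if 48<min(r[1]) and max(r[1])<75: print(nm,np.round(r[0]),np.round(r[1]),round(r[2]),im[int(c[1]),int(c[0])])
    return im,P
E
python3 - <<'E'
from h import *
st();im,P=look()
m=np.hypot(P[...,0]-600,P[...,1]-390)<110
print('lid z',np.nanpercentile(P[m][:,2],[5,50,95]))
go(438,267,130,90)
E
```

```text
t 8.875 p [600.1 390.5 199. ] F [ 1.44 -0.48  0.06] w 85.4 g 0.0
side
cap [ 553. -149.] [57. 57.] 18 [24 13  7]
cap [ 463. -152.] [56. 56.] 33 [20 18  5]
cap [ 565. -234.] [56. 56.] 46 [20 16  7]
cap [ 473. -239.] [57. 54.] 73 [169 143  88]
cap [ 478. -337.] [56. 56.] 20 [167 139  85]
tin [437. 269.] [61. 58.] 87 [153 119  57]
tin [419. 151.] [58. 63.] 18 [160 126  62]
tin [302. 166.] [58. 61.] 37 [ 33 112 116]
tin [426.  61.] [59. 58.] 89 [156 126  61]
tin [348. -20.] [59. 58.] 64 [167  89 118]
scene
cap [ 467. -153.] [52. 55.] 71 [51 35 28]
cap [ 478. -241.] [55. 55.] 61 [193 171 122]
cap [ 557. -151.] [54. 56.] 66 [49 33 25]
cap [ 482. -338.] [55. 57.] 77 [199 179 131]
cap [ 569. -235.] [56. 56.] 1 [51 37 28]
tin [305. 164.] [59. 59.] 38 [ 67 154 153]
tin [439. 267.] [58. 61.] 84 [192 166 105]
tin [422. 148.] [60. 59.] 18 [193 167 105]
tin [351. -22.] [57. 58.] 62 [200 136 158]
tin [428.  58.] [61. 57.] 0 [192 167 106]
lid z [ 16.86725534 304.02994074 504.45402226]
go (438, 267, 130, 90) -> [-0.1228 -0.1608  0.0658] [-0.002  0.001 -0.   ]
```

Request:
jog_arm(targets=[[-0.04,-0.05,0.02,0,0,0],[-0.08,-0.1,0.04,0,0,0],[-0.122,-0.161,0.066,0,0,0],[-0.122,-0.161,0.066,0,0,0],[-0.122,-0.161,0.1,0,0,0],[-0.122,-0.161,0.13,0,0,0],[-0.122,-0.161,0.158,0,0,0],[-0.122,-0.161,0.158,0,0,0],[-0.122,-0.161,0.158,0,0,0]])

```text
time_s: 10.1
position: [438.4, 268.1, 38.9]
orientation: [-0.0, 0.707, 0.707, -0.0]
ft_force: [-0.6, 0.7, -0.1]
gripper_width: 85.5
gripper_force: 0.0
```

Request:
jog_arm(targets=[[0,0,0,0,0,0],[0,0,0,0,0,0],[0,0,0,0,0,0],[0,0,0,0,0,0],[0,0,0,0,0,0],[0,0,0,0,0,0]], hand=1, grip_force=50)

```text
time_s: 10.85
position: [438.9, 268.3, 40.0]
orientation: [0.0, 0.707, 0.707, 0.001]
ft_force: [-0.2, 0.1, 5.3]
gripper_width: 55.9
gripper_force: 52.0
```

Request:
jog_arm(targets=[[0,0,-0.01,0,0,0],[0,0,-0.025,0,0,0],[0,0,-0.04,0,0,0],[0,0,-0.04,0,0,0],[0,0,-0.04,0,0,0],[0,0,-0.04,0,0,0]])

```text
time_s: 11.6
position: [438.1, 267.9, 78.3]
orientation: [-0.0, 0.707, 0.707, -0.001]
ft_force: [-0.3, -0.0, -2.5]
gripper_width: 55.7
gripper_force: 53.4
```

```bash
python3 - <<'E'
from h import *
st();im,d,P=shot('side');st();im,d,P=shot('side');st()
E
```

```text
t 11.6 p [438.1 267.9  78.3] F [-0.31 -0.04 -2.46] w 55.7 g 53.4
t 11.65 p [438.1 267.9  78.3] F [ 0.32 -0.12 -3.7 ] w 56.1 g 53.4
t 11.7 p [438.1 268.   78.3] F [-0.14  0.31 -3.72] w 55.8 g 53.4
```

About 3.5 N: this is the full tin. I put it in the +y half of the pot.

Request:
jog_arm(targets=[[0,0,-0.03,0,0,0],[0,0,-0.065,0,0,0],[0,0,-0.1,0,0,0],[-0.02,0.04,-0.105,0,0,0],[-0.04,0.085,-0.105,0,0,0],[-0.06,0.13,-0.105,0,0,0],[-0.075,0.165,-0.105,0,0,0],[-0.087,0.193,-0.105,0,0,0],[-0.087,0.193,-0.105,0,0,0],[-0.087,0.193,-0.105,0,0,0]])

```text
time_s: 12.95
position: [630.5, 181.3, 182.9]
orientation: [-0.001, 0.707, 0.707, -0.001]
ft_force: [-0.8, 0.6, -3.4]
gripper_width: 55.5
gripper_force: 54.1
```

```bash
python3 - <<'E'
from h import *
st();im,d,P=shot('side')
m=zone(P,100,110)&(np.hypot(P[...,0]-630,P[...,1]-127)<125)&(im[...,0]>1.5*im[...,1])
p=P[m][:,:2]
from scipy.optimize import least_squares
f=least_squares(lambda q:np.hypot(*(p-q[:2]).T)-109,[630,127],loss='soft_l1');print('rim',f.x,len(p),np.median(abs(f.fun)))
go(631,180,47,90)
E
```

```text
t 12.95 p [630.5 181.3 182.9] F [-0.8   0.57 -3.35] w 55.5 g 54.1
rim [629.3076773  128.02316759] 584 1.135278482769671
go (631, 180, 47, 90) -> [-0.0016  0.0008  0.1363] [-0.002  0.     0.001]
```

Request:
jog_arm(targets=[[-0.001,0,0.03,0,0,0],[-0.002,0,0.06,0,0,0],[-0.002,0,0.09,0,0,0],[-0.002,0,0.115,0,0,0],[-0.002,0,0.13,0,0,0],[-0.002,0,0.134,0,0,0],[-0.002,0,0.134,0,0,0]])

```text
time_s: 13.88
position: [631.7, 179.4, 50.5]
orientation: [0.0, 0.707, 0.707, 0.0]
ft_force: [0.1, -0.9, -2.7]
gripper_width: 55.7
gripper_force: 54.1
```

Request:
jog_arm(targets=[[0,0,0,0,0,0],[0,0,0,0,0,0],[0,0,0,0,0,0],[0,0,0,0,0,0],[0,0,0,0,0,0]], hand=-0.7)

```text
time_s: 14.5
position: [631.4, 179.1, 49.8]
orientation: [0.0, 0.707, 0.707, 0.0]
ft_force: [-1.0, 0.7, 0.7]
gripper_width: 72.7
gripper_force: 0.0
```

Request:
jog_arm(targets=[[0,0,-0.03,0,0,0],[0,0,-0.08,0,0,0],[0,0,-0.13,0,0,0],[0,0,-0.15,0,0,0],[0,0,-0.15,0,0,0]])

```text
time_s: 15.12
position: [632.2, 179.2, 201.7]
orientation: [0.001, 0.707, 0.707, 0.002]
ft_force: [0.2, 0.3, -1.2]
gripper_width: 72.6
gripper_force: 0.0
```

```bash
python3 - <<'E'
from h import *
st();look()
go(554.5,-150,150,135)
go(554.5,-150,17,135)
E
```

```text
t 15.125 p [632.2 179.2 201.7] F [ 0.21  0.31 -1.22] w 72.6 g 0.0
side
cap [ 554. -149.] [57. 55.] 73 [18  5  3]
cap [ 462. -151.] [55. 56.] 75 [20 12  7]
cap [ 566. -233.] [57. 56.] 69 [23 12 11]
cap [ 473. -239.] [57. 54.] 75 [175 148  92]
cap [ 478. -337.] [57. 56.] 1 [173 143  88]
tin [420. 150.] [58. 61.] 16 [164 129  66]
tin [303. 166.] [58. 61.] 37 [ 36 113 116]
tin [426.  61.] [59. 57.] 90 [159 128  62]
tin [349. -19.] [59. 58.] 66 [176  96 126]
scene
cap [ 466. -151.] [55. 58.] 68 [51 30 21]
cap [ 477. -240.] [54. 55.] 63 [195 172 123]
cap [ 556. -150.] [54. 58.] 65 [55 40 29]
cap [ 482. -338.] [55. 56.] 77 [200 180 130]
cap [ 570. -236.] [57. 55.] 46 [50 32 25]
tin [305. 164.] [58. 64.] 36 [ 72 159 158]
tin [422. 149.] [59. 60.] 18 [195 170 109]
tin [351. -22.] [56. 60.] 63 [202 139 161]
tin [427.  58.] [58. 59.] 89 [194 170 108]
go (554.5, -150, 150, 135) -> [-0.3289 -0.0763  0.0488] [-0.002 -0.    -0.785]
go (554.5, -150, 17, 135) -> [-0.3289 -0.076   0.1818] [-0.002 -0.    -0.785]
```

Request:
jog_arm(targets=[[-0.06,-0.013,0,0,0,-0.15],[-0.12,-0.026,0,0,0,-0.3],[-0.18,-0.04,0.01,0,0,-0.45],[-0.24,-0.055,0.03,0,0,-0.6],[-0.3,-0.07,0.045,0,0,-0.75],[-0.329,-0.076,0.06,0,0,-0.785],[-0.329,-0.076,0.09,0,0,-0.785],[-0.329,-0.076,0.12,0,0,-0.785],[-0.329,-0.076,0.15,0,0,-0.785],[-0.329,-0.076,0.17,0,0,-0.785],[-0.329,-0.076,0.18,0,0,-0.785],[-0.329,-0.076,0.182,0,0,-0.785],[-0.329,-0.076,0.182,0,0,-0.785]], hand=-0.9)

```text
time_s: 16.85
position: [555.6, -150.0, 18.1]
orientation: [0.0, 0.383, 0.924, -0.0]
ft_force: [0.2, 0.9, -0.0]
gripper_width: 80.7
gripper_force: 0.0
```

Request:
jog_arm(targets=[[0,0,0,0,0,0],[0,0,0,0,0,0],[0,0,0,0,0,0],[0,0,0,0,0,0],[0,0,0,0,0,0],[0,0,0,0,0,0]], hand=1, grip_force=40)

```text
time_s: 17.6
position: [556.0, -150.1, 18.9]
orientation: [0.001, 0.383, 0.924, -0.0]
ft_force: [-1.3, 0.5, 6.6]
gripper_width: 56.5
gripper_force: 42.6
```

Request:
jog_arm(targets=[[0,0,-0.02,0,0,0],[0,0,-0.06,0,0,0],[0,0,-0.1,0,0,0],[0,0,-0.135,0,0,0],[0,0,-0.135,0,0,0]])

```text
time_s: 18.23
position: [556.9, -150.5, 155.9]
orientation: [0.003, 0.383, 0.924, -0.0]
ft_force: [-0.4, 0.6, -1.1]
gripper_width: 56.5
gripper_force: 42.7
```

```bash
python3 - <<'E'
from h import *
st()
go(678,103,152,135)
go(678,103,45,135)
E
```

```text
t 18.225 p [ 556.9 -150.5  155.9] F [-0.36  0.63 -1.13] w 56.5 g 42.7
go (678, 103, 152, 135) -> [0.0937 0.2648 0.004 ] [ 0.002  0.006 -0.   ]
go (678, 103, 45, 135) -> [0.0944 0.2646 0.111 ] [ 0.002  0.006 -0.   ]
```

Request:
jog_arm(targets=[[0.015,0.045,0,0,0,0],[0.03,0.095,0,0,0,0],[0.05,0.145,0,0,0,0],[0.07,0.195,0,0,0,0],[0.085,0.24,0,0,0,0],[0.094,0.265,0.005,0,0,0],[0.094,0.265,0.03,0,0,0],[0.094,0.265,0.06,0,0,0],[0.094,0.265,0.09,0,0,0],[0.094,0.265,0.104,0,0,0],[0.094,0.265,0.105,0,0,0]])

```text
time_s: 19.6
position: [675.6, 103.8, 46.3]
orientation: [-0.001, 0.383, 0.924, -0.001]
ft_force: [0.5, -0.4, -0.1]
gripper_width: 56.7
gripper_force: 42.7
```

Request:
jog_arm(targets=[[0,0,0,0,0,0],[0,0,0,0,0,0],[0,0,0,0,0,0],[0,0,0,0,0,0]], hand=-0.6)

```text
time_s: 20.1
position: [676.6, 103.9, 48.3]
orientation: [0.0, 0.383, 0.924, 0.0]
ft_force: [0.3, -0.9, -0.4]
gripper_width: 68.3
gripper_force: 0.0
```

Request:
jog_arm(targets=[[0,0,-0.03,0,0,0],[0,0,-0.08,0,0,0],[0,0,-0.12,0,0,0],[0,0,-0.12,0,0,0]])

```text
time_s: 20.6
position: [678.4, 104.0, 172.5]
orientation: [0.004, 0.383, 0.924, 0.002]
ft_force: [0.0, -0.5, -0.5]
gripper_width: 68.2
gripper_force: 0.0
```

```bash
python3 - <<'E'
from h import *
st();im,P=look();save('s4',im)
go(568,-234.5,150,135)
go(568,-234.5,17,135)
E
```

```text
t 20.6 p [678.4 104.  172.5] F [ 0.   -0.5  -0.53] w 68.2 g 0.0
side
cap [ 462. -151.] [55. 56.] 48 [26 14 13]
cap [ 565. -234.] [56. 56.] 66 [24 17 11]
cap [ 473. -239.] [55. 55.] 74 [174 145  87]
cap [ 479. -337.] [57. 56.] 12 [175 149  90]
tin [420. 150.] [58. 62.] 17 [161 127  61]
tin [303. 166.] [59. 61.] 35 [ 31 112 114]
tin [426.  61.] [59. 58.] 89 [163 129  64]
tin [348. -19.] [59. 58.] 66 [174  94 121]
scene
cap [ 466. -154.] [55. 56.] 67 [55 38 26]
cap [ 477. -241.] [55. 55.] 72 [201 181 131]
cap [ 481. -339.] [57. 56.] 19 [201 181 132]
cap [ 569. -235.] [56. 57.] 69 [47 29 20]
tin [305. 164.] [58. 62.] 34 [ 73 159 158]
tin [422. 148.] [59. 62.] 19 [195 170 109]
tin [350. -22.] [56. 61.] 64 [203 138 161]
tin [428.  58.] [57. 59.] 90 [194 169 106]
go (568, -234.5, 150, 135) -> [-0.1629 -0.3157  0.0178] [ 0.  0. -0.]
go (568, -234.5, 17, 135) -> [-0.1628 -0.3158  0.1508] [ 0.  0. -0.]
```

View pics/s4.png

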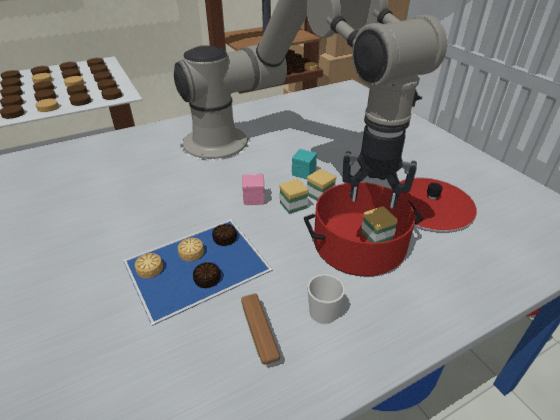

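The tin stands upright in the pot at (378,225) and the lid lies flat at (435,205). Next is the cap at (568,-234).

Request:
jog_arm(targets=[[-0.03,-0.055,0.005,0,0,0],[-0.06,-0.11,0.01,0,0,0],[-0.09,-0.165,0.015,0,0,0],[-0.12,-0.22,0.017,0,0,0],[-0.145,-0.275,0.018,0,0,0],[-0.163,-0.316,0.02,0,0,0],[-0.163,-0.316,0.05,0,0,0],[-0.163,-0.316,0.09,0,0,0],[-0.163,-0.316,0.12,0,0,0],[-0.163,-0.316,0.14,0,0,0],[-0.163,-0.316,0.15,0,0,0],[-0.163,-0.316,0.15,0,0,0]], hand=-0.9)

```text
time_s: 22.2
position: [567.4, -234.4, 16.6]
orientation: [-0.001, 0.383, 0.924, 0.0]
ft_force: [-0.0, -0.0, -0.2]
gripper_width: 81.4
gripper_force: 0.0
```

Request:
jog_arm(targets=[[0,0,0,0,0,0],[0,0,0,0,0,0],[0,0,0,0,0,0],[0,0,0,0,0,0],[0,0,0,0,0,0],[0,0,0,0,0,0]], hand=1)

```text
time_s: 22.95
position: [568.8, -235.1, 19.0]
orientation: [0.001, 0.383, 0.924, -0.0]
ft_force: [-0.2, -0.3, 6.4]
gripper_width: 56.8
gripper_force: 43.1
```

Request:
jog_arm(targets=[[0,0,-0.02,0,0,0],[0,0,-0.06,0,0,0],[0,0,-0.1,0,0,0],[0,0,-0.135,0,0,0],[0,0,-0.135,0,0,0]])

```text
time_s: 23.58
position: [569.4, -235.5, 156.0]
orientation: [0.003, 0.383, 0.924, -0.0]
ft_force: [-0.9, -0.2, -1.5]
gripper_width: 56.4
gripper_force: 42.7
```

```bash
python3 - <<'E'
from h import *
st()
go(630,58,152,90)
go(630,58,49,90)
E
```

```text
t 23.575 p [ 569.4 -235.5  156. ] F [-0.94 -0.2  -1.47] w 56.4 g 42.7
go (630, 58, 152, 90) -> [0.1648 0.2503 0.0034] [0.004 0.005 0.785]
go (630, 58, 49, 90) -> [0.1654 0.2501 0.1064] [0.004 0.005 0.785]
```

Request:
jog_arm(targets=[[0.028,0.042,0,0,0,0.14],[0.056,0.085,0,0,0,0.28],[0.084,0.127,0,0,0,0.42],[0.112,0.17,0,0,0,0.56],[0.14,0.212,0,0,0,0.7],[0.167,0.2515,0.004,0,0,0.785],[0.167,0.2515,0.03,0,0,0.785],[0.167,0.2515,0.06,0,0,0.785],[0.167,0.2515,0.09,0,0,0.785],[0.167,0.2515,0.104,0,0,0.785],[0.167,0.2515,0.105,0,0,0.785]])

```text
time_s: 24.95
position: [627.1, 61.1, 46.4]
orientation: [-0.001, 0.707, 0.707, -0.001]
ft_force: [0.7, 0.0, -0.5]
gripper_width: 56.5
gripper_force: 42.7
```

Request:
jog_arm(targets=[[0,0,0,0,0,0],[0,0,0,0,0,0],[0,0,0,0,0,0],[0,0,0,0,0,0]], hand=-0.6)

```text
time_s: 25.45
position: [628.2, 61.1, 48.3]
orientation: [0.0, 0.707, 0.707, 0.0]
ft_force: [0.2, 0.1, 0.6]
gripper_width: 68.2
gripper_force: 0.0
```

Request:
jog_arm(targets=[[0,0,-0.03,0,0,0],[0,0,-0.08,0,0,0],[0,0,-0.12,0,0,0],[0,0,-0.12,0,0,0]])

```text
time_s: 25.95
position: [629.9, 61.1, 172.0]
orientation: [0.003, 0.707, 0.707, 0.003]
ft_force: [-0.8, -0.1, 0.2]
gripper_width: 68.3
gripper_force: 0.0
```

```bash
python3 - <<'E'
from h import *
st();look()
go(465,-152.5,150,135)
go(465,-152.5,17,135)
E
```

```text
t 25.95 p [629.9  61.1 172. ] F [-0.8  -0.08  0.23] w 68.3 g 0.0
side
cap [ 462. -152.] [56. 56.] 75 [27 16 14]
cap [ 472. -239.] [55. 56.] 73 [174 149  91]
cap [ 479. -337.] [56. 56.] 89 [172 145  86]
tin [420. 151.] [58. 61.] 18 [168 132  69]
tin [302. 166.] [58. 62.] 36 [ 35 115 119]
tin [425.  61.] [62. 58.] 89 [166 134  69]
tin [349. -19.] [61. 57.] 65 [174  95 121]
scene
cap [ 466. -153.] [56. 54.] 58 [50 33 21]
cap [ 476. -240.] [55. 57.] 71 [194 172 124]
cap [ 482. -339.] [56. 56.] 27 [199 179 130]
tin [304. 166.] [58. 62.] 35 [ 71 157 156]
tin [423. 148.] [58. 60.] 17 [192 167 105]
tin [351. -23.] [56. 60.] 64 [200 137 159]
tin [428.  59.] [58. 57.] 88 [193 167 106]
go (465, -152.5, 150, 135) -> [-0.2137 -0.1628  0.0178] [ 0.     0.    -0.785]
go (465, -152.5, 17, 135) -> [-0.2137 -0.1628  0.1508] [ 0.     0.    -0.785]
```

Request:
jog_arm(targets=[[-0.04,-0.03,0.003,0,0,0.14],[-0.08,-0.06,0.006,0,0,0.28],[-0.12,-0.09,0.01,0,0,0.42],[-0.16,-0.12,0.014,0,0,0.56],[-0.2,-0.15,0.017,0,0,0.7],[-0.214,-0.163,0.025,0,0,0.785],[-0.214,-0.163,0.06,0,0,0.785],[-0.214,-0.163,0.095,0,0,0.785],[-0.214,-0.163,0.125,0,0,0.785],[-0.214,-0.163,0.145,0,0,0.785],[-0.214,-0.163,0.15,0,0,0.785],[-0.214,-0.163,0.15,0,0,0.785]], hand=-0.9)

```text
time_s: 27.55
position: [464.6, -152.7, 17.4]
orientation: [-0.001, 0.924, 0.383, -0.0]
ft_force: [-0.4, -0.4, 0.2]
gripper_width: 80.7
gripper_force: 0.0
```

Request:
jog_arm(targets=[[0,0,0,0,0,0],[0,0,0,0,0,0],[0,0,0,0,0,0],[0,0,0,0,0,0],[0,0,0,0,0,0],[0,0,0,0,0,0]], hand=1)

```text
time_s: 28.3
position: [465.4, -153.1, 18.8]
orientation: [0.001, 0.924, 0.383, 0.001]
ft_force: [-0.5, 0.7, 7.3]
gripper_width: 56.6
gripper_force: 42.5
```

Request:
jog_arm(targets=[[0,0,-0.02,0,0,0],[0,0,-0.06,0,0,0],[0,0,-0.1,0,0,0],[0,0,-0.135,0,0,0],[0,0,-0.135,0,0,0]])

```text
time_s: 28.92
position: [466.4, -153.6, 155.6]
orientation: [0.003, 0.924, 0.383, 0.002]
ft_force: [0.0, 0.3, -0.8]
gripper_width: 56.6
gripper_force: 42.9
```

```bash
python3 - <<'E'
from h import *
st()
go(582,103,152,45)
go(582,103,49,45)
E
```

```text
t 28.925 p [ 466.4 -153.6  155.6] F [ 0.01  0.34 -0.81] w 56.6 g 42.9
go (582, 103, 152, 45) -> [ 0.2632 -0.0996  0.0035] [ 0.006 -0.002  0.   ]
go (582, 103, 49, 45) -> [ 0.263  -0.1002  0.1065] [ 0.006 -0.002  0.   ]
```

Request:
jog_arm(targets=[[0.045,-0.017,0,0,0,0],[0.095,-0.035,0,0,0,0],[0.145,-0.055,0,0,0,0],[0.195,-0.073,0,0,0,0],[0.24,-0.09,0,0,0,0],[0.264,-0.1,0.004,0,0,0],[0.264,-0.1,0.03,0,0,0],[0.264,-0.1,0.06,0,0,0],[0.264,-0.1,0.09,0,0,0],[0.264,-0.1,0.104,0,0,0],[0.264,-0.1,0.105,0,0,0]])

```text
time_s: 30.3
position: [580.1, 104.5, 46.6]
orientation: [-0.0, 0.924, 0.383, -0.001]
ft_force: [1.5, -0.5, -0.6]
gripper_width: 56.7
gripper_force: 42.9
```

Request:
jog_arm(targets=[[0,0,0,0,0,0],[0,0,0,0,0,0],[0,0,0,0,0,0],[0,0,0,0,0,0]], hand=-0.6)

```text
time_s: 30.8
position: [581.7, 104.5, 48.6]
orientation: [0.0, 0.924, 0.383, 0.001]
ft_force: [2.7, -0.4, 0.4]
gripper_width: 68.4
gripper_force: 0.0
```

Request:
jog_arm(targets=[[0,0,-0.03,0,0,0],[0,0,-0.08,0,0,0],[0,0,-0.13,0,0,0],[0,0,-0.15,0,0,0],[0.05,-0.02,-0.17,0,0,0],[0.05,-0.02,-0.17,0,0,0]])

```text
time_s: 31.55
position: [602.9, 156.8, 219.4]
orientation: [0.0, 0.923, 0.384, 0.002]
ft_force: [-0.1, -0.6, -0.9]
gripper_width: 68.0
gripper_force: 0.0
```

```bash
python3 - <<'E'
from h import *
st();look()
im,d,P=shot('wrist');save('w5',im)
go(600,390,150,90)
E
```

```text
t 31.55 p [602.9 156.8 219.4] F [-0.09 -0.59 -0.91] w 68.0 g 0.0
side
cap [ 473. -239.] [56. 55.] 73 [167 140  85]
cap [ 478. -337.] [56. 56.] 90 [170 143  88]
tin [420. 151.] [58. 61.] 16 [162 127  63]
tin [302. 167.] [58. 61.] 37 [ 32 112 113]
tin [426.  61.] [60. 57.] 89 [154 120  59]
tin [348. -19.] [59. 58.] 65 [167  88 115]
scene
cap [582. 103.] [53. 56.] 57 [48 28 21]
cap [ 477. -240.] [56. 56.] 62 [191 169 120]
cap [ 482. -338.] [57. 55.] 22 [196 176 128]
tin [306. 164.] [57. 60.] 36 [ 68 153 151]
tin [423. 147.] [59. 59.] 18 [191 166 106]
tin [350. -22.] [57. 60.] 62 [198 134 156]
tin [428.  58.] [56. 59.] 87 [191 166 105]
go (600, 390, 150, 90) -> [ 0.1666 -0.1677  0.0667] [-0.002  0.002 -0.785]
```

View pics/w5.png

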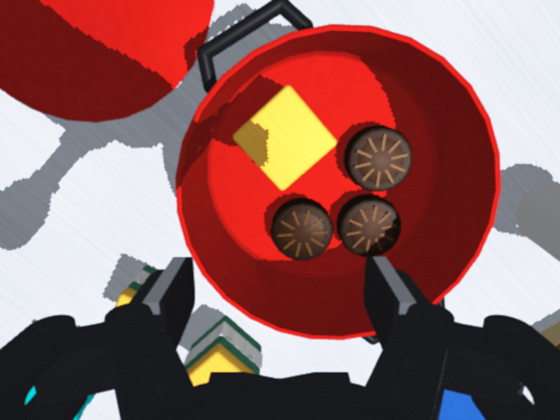

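The pot holds the full tin at (285,135) and all three dark caps at (377,158), (302,230) and (369,225), lying flat. The tray has only pale caps left. Now the lid.

Request:
jog_arm(targets=[[0.03,-0.03,0.01,0,0,-0.14],[0.06,-0.06,0.02,0,0,-0.28],[0.09,-0.09,0.035,0,0,-0.42],[0.12,-0.12,0.05,0,0,-0.56],[0.15,-0.15,0.06,0,0,-0.7],[0.1665,-0.1675,0.066,0,0,-0.785],[0.1665,-0.1675,0.066,0,0,-0.785],[0.1665,-0.1675,0.066,0,0,-0.785],[0.1665,-0.1675,0.066,0,0,-0.785]], hand=-1)

```text
time_s: 32.83
position: [601.8, 388.7, 152.2]
orientation: [0.0, 0.708, 0.706, 0.0]
ft_force: [-0.1, -0.2, -0.4]
gripper_width: 85.9
gripper_force: 0.0
```

```bash
python3 - <<'E'
from h import *
st()
for n in('wrist','side','scene'):
    im,d,P=shot(n)
    m=zone(P,50,75)&(np.hypot(P[...,0]-600,P[...,1]-390)<60)&(im.max(-1)<90)
    for c,k,r,z in blobs(im,P,m,15): print(n,c,k,np.round(r[0],1),np.round(r[1]),z)
    m=zone(P,100,110)&(abs(np.hypot(P[...,0]-630,P[...,1]-127)-109)<8)&(im[...,0]>1.5*im[...,1])
    p=P[m][:,:2]
    from scipy.optimize import least_squares
    if len(p)>50:
        f=least_squares(lambda q:np.hypot(*(p-q[:2]).T)-q[2],[630,127,109],loss='soft_l1');print(n,'rim',f.x,len(p))
go(600,390,46.5,90)
E
```

```text
t 32.825 p [601.8 388.7 152.2] F [-0.08 -0.21 -0.42] w 85.9 g 0.0
wrist [272. 207.] 1874 [599.9 390.7] [33. 34.] 63.470632835381195
side [253.  98.] 143 [597.5 385.9] [33. 35.] 62.67859686247312
side rim [629.13331833 127.56794045 108.2611249 ] 669
scene [435. 188.] 144 [600.2 386.9] [34. 36.] 62.977331657539395
scene rim [632.38533244 126.14856315 108.24815833] 610
go (600, 390, 46.5, 90) -> [ 0.0006 -0.0017  0.1058] [ 0.001 -0.    -0.001]
```

Request:
jog_arm(targets=[[0.0005,-0.001,0.03,0,0,0],[0.001,-0.002,0.06,0,0,0],[0.001,-0.0022,0.09,0,0,0],[0.001,-0.0022,0.103,0,0,0],[0.001,-0.0022,0.105,0,0,0],[0.001,-0.0022,0.105,0,0,0]])

```text
time_s: 33.72
position: [599.8, 391.5, 48.1]
orientation: [0.0, 0.707, 0.707, 0.001]
ft_force: [0.0, 0.5, -0.4]
gripper_width: 85.1
gripper_force: 0.0
```

Request:
jog_arm(targets=[[0,0,0,0,0,0],[0,0,0,0,0,0],[0,0,0,0,0,0],[0,0,0,0,0,0],[0,0,0,0,0,0],[0,0,0,0,0,0],[0,0,0,0,0,0],[0,0,0,0,0,0]], hand=1, grip_force=80)

```text
time_s: 34.72
position: [599.5, 391.4, 47.6]
orientation: [0.0, 0.707, 0.707, 0.001]
ft_force: [0.3, 0.7, 5.5]
gripper_width: 34.2
gripper_force: 80.5
```

```bash
python3 - <<'E'
from h import *
st()
im,d,P=shot('side');rpt('side',im,P) if 0 else None
go(631,129.2,225,90)
E
```

```text
t 34.725 p [599.5 391.4  47.6] F [0.3  0.69 5.48] w 34.2 g 80.5
go (631, 129.2, 225, 90) -> [-0.2621  0.0318 -0.1775] [ 0.001 -0.001 -0.   ]
```

Request:
jog_arm(targets=[[0,0,-0.01,0,0,0],[0,0,-0.03,0,0,0],[0,0,-0.06,0,0,0],[0,0,-0.095,0,0,0],[0,0,-0.13,0,0,0],[0,0,-0.16,0,0,0],[0,0,-0.178,0,0,0],[-0.02,0.002,-0.18,0,0,0],[-0.05,0.005,-0.18,0,0,0],[-0.085,0.01,-0.18,0,0,0],[-0.12,0.014,-0.18,0,0,0],[-0.155,0.018,-0.18,0,0,0],[-0.19,0.022,-0.18,0,0,0],[-0.22,0.026,-0.18,0,0,0],[-0.245,0.029,-0.18,0,0,0],[-0.261,0.0315,-0.18,0,0,0],[-0.261,0.0315,-0.18,0,0,0],[-0.261,0.0315,-0.18,0,0,0]])

```text
time_s: 37.02
position: [630.2, 130.9, 226.6]
orientation: [-0.0, 0.707, 0.707, -0.0]
ft_force: [-0.1, 0.2, -2.7]
gripper_width: 34.1
gripper_force: 80.2
```

```bash
python3 - <<'E'
from h import *
st()
for n in('side','scene'):
    im,d,P=shot(n);hsv=cv2.cvtColor(im,cv2.COLOR_RGB2HSV)
    print(n,cv2.minEnclosingCircle(P[zone(P,185,215)&(hsv[...,1]>130)&((hsv[...,0]<8)|(hsv[...,0]>172))][:,:2].astype(np.float32)))
go(631,130.5,146,90)
E
```

```text
t 37.025 p [630.2 130.9 226.6] F [-0.13  0.25 -2.72] w 34.1 g 80.2
side ((628.1088256835938, 127.5735092163086), 114.81947326660156)
scene ((631.5379028320312, 125.53538513183594), 114.76628112792969)
go (631, 130.5, 146, 90) -> [-0.0008  0.0007  0.0807] [-0.    -0.     0.001]
```

Request:
jog_arm(targets=[[0,0.001,0.02,0,0,0],[0,0.001,0.04,0,0,0],[0,0.001,0.055,0,0,0],[0,0.001,0.065,0,0,0],[0,0.001,0.072,0,0,0],[0,0.001,0.077,0,0,0],[0,0.001,0.08,0,0,0],[0,0.001,0.082,0,0,0],[0,0.001,0.082,0,0,0],[0,0.001,0.082,0,0,0]])

```text
time_s: 38.38
position: [631.6, 130.3, 145.0]
orientation: [0.0, 0.707, 0.707, 0.0]
ft_force: [0.2, 0.5, -4.0]
gripper_width: 34.1
gripper_force: 80.2
```

Request:
jog_arm(targets=[[0,0,0.0006,0,0,0],[0,0,0.001,0,0,0],[0,0,0.001,0,0,0]])

```text
time_s: 38.75
position: [631.7, 130.2, 144.6]
orientation: [0.0, 0.707, 0.707, 0.0]
ft_force: [-2.6, -0.4, 3.5]
gripper_width: 34.1
gripper_force: 80.8
```

Request:
jog_arm(targets=[[0,0,0,0,0,0],[0,0,0,0,0,0],[0,0,0,0,0,0],[0,0,0,0,0,0],[0,0,0,0,0,0],[0,0,0,0,0,0]], hand=-1)

```text
time_s: 39.5
position: [631.5, 130.2, 143.8]
orientation: [0.0, 0.707, 0.707, -0.0]
ft_force: [0.2, -0.4, -0.3]
gripper_width: 85.6
gripper_force: 0.0
```

Request:
jog_arm(targets=[[0,0,-0.03,0,0,0],[0,0,-0.07,0,0,0],[0,0,-0.11,0,0,0],[-0.06,-0.05,-0.13,0,0,0],[-0.12,-0.1,-0.13,0,0,0],[-0.18,-0.15,-0.13,0,0,0],[-0.18,-0.15,-0.13,0,0,0],[-0.18,-0.15,-0.13,0,0,0]])

```text
time_s: 40.5
position: [479.9, -51.7, 274.5]
orientation: [0.0, 0.708, 0.706, -0.0]
ft_force: [0.5, 0.7, 0.2]
gripper_width: 85.9
gripper_force: 0.0
```

```bash
python3 - <<'E'
from h import *
st()
for n in('side','scene'):
    im,d,P=shot(n);save('end_'+n,im);hsv=cv2.cvtColor(im,cv2.COLOR_RGB2HSV)
    m=zone(P,105,140)&(np.hypot(P[...,0]-630,P[...,1]-127)<120)
    p=P[m&(hsv[...,1]>130)];q=p[:,:2]-[630,127];r=np.hypot(*q.T)
    print(n,cv2.minEnclosingCircle(p[:,:2].astype(np.float32)))
    A=np.c_[q,np.ones(len(q)),r**2];s=np.linalg.lstsq(A,p[:,2],rcond=None)[0];print('tilt',s[:2],'top',s[2])
look()
E
```

```text
t 40.5 p [479.9 -51.7 274.5] F [0.52 0.66 0.2 ] w 85.9 g 0.0
side ((629.9129028320312, 126.6449203491211), 116.09883117675781)
tilt [0.00137941 0.00615579] top 122.94181318245556
scene ((631.1818237304688, 125.4042739868164), 115.91409301757812)
tilt [0.00186541 0.00182897] top 123.35803428421971
side
cap [ 473. -239.] [56. 54.] 73 [174 144  87]
cap [ 478. -337.] [56. 57.] 89 [169 143  88]
tin [420. 151.] [58. 61.] 17 [67 50 24]
tin [302. 167.] [58. 61.] 35 [ 34 112 115]
tin [426.  61.] [61. 57.] 88 [72 54 25]
tin [349. -19.] [60. 58.] 65 [176  95 123]
scene
cap [ 477. -241.] [56. 54.] 59 [193 174 126]
cap [ 482. -338.] [56. 56.] 60 [192 172 124]
tin [305. 164.] [57. 62.] 37 [ 64 148 147]
tin [422. 148.] [59. 60.] 18 [105  87  50]
tin [351. -22.] [56. 59.] 63 [193 131 152]
tin [427.  59.] [58. 60.] 89 [104  88  52]
```

View pics/end_scene.png

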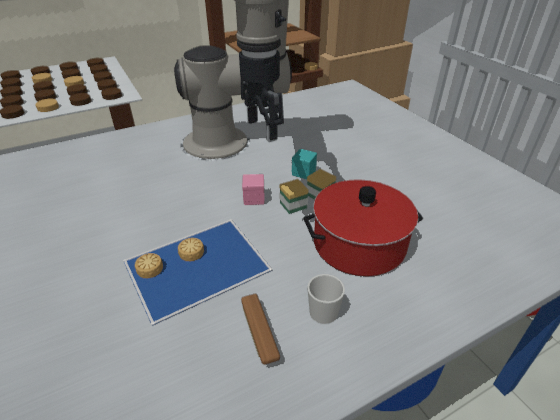

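The lid at (365,212) sits level (top 123 mm, tilt under 0.007 rad) and is on the pot's axis to within 2 mm. The empty tins, pale caps, cup and brush are in place and the robot is clear, so I hand the job in.

```bash
python3 -c "
from workcell import ctrl
print(ctrl.close_job())"
```

```text
the job is handed in; nothing more can be done
None
```

I handed the job in at about 41 s: all three dark caps and the full tin (about 3.5 N when lifted; the other two were not weighed) are in the pot, and the lid is back on, level and fully home, but the hand-in returned no verdict.

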